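# Set the jig's gap on a gauge and hold the index pin out

### The job

Set the jig's gap to 6 mm: take the yellow-handled gauge out of the wooden rack, push its blade down into the open gap of the jig until its shoulder sits on the jaws, and let go of it. Then pull the jig's red index knob fully up so that the sprung carriage is freed and closes on the blade, and finish while still holding the knob up. Leave the blue-handled gauge in the rack and do not disturb the other things on the bench.

Things in the scene. Friction and masses are not known exactly. Their poses are not given: they have to be found in the camera images.
- jig: The gap-setting jig, fixed to the bench: dark steel base plate 90 (x) x 190 (y) x 10 mm, a fixed aluminium anvil (70 wide, top at 52 mm) at its +y end, a steel sprung carriage sliding along y in the middle, and a blue bridge (80 x 34 mm, top at 50 mm) with the red index knob at y = -45. Origin: centre of the base's underside; z up; it is turned up to 20 degrees either way. It does not move.
- jig_mouth (a point): Centre of the open gap's mouth in the jig, level with the tops of the jaws (52 mm above the bench, at x = 0, y = +44 of the jig; axes as the jig's). The gap measures 12 mm along the jig's y (anvil at +y, carriage nose at -y) and 36 mm along x between two aluminium cheeks, and is 42 mm deep. Nothing stands above the jaws.
- carriage (a joint): Travel of the carriage towards the anvil, m. At the start the index pin holds it at about 0 (gap 12 mm). Once the pin is out, a spring of about 4 N drives it towards +y: it stops at 0.006 on the 6 mm blade, at 0.012 (gap shut) if there is no blade.
- index_pin (a joint): Travel of the index pin, m: 0 fully home in the carriage's hole, 0.018 pulled fully up against its stop. A spring pulls it down with 6 N at 0 and about 10 N at 0.018; its tip leaves the hole at 0.012. Let go, it springs down again.
- pin_knob (a point): Centre of the top of the red knob: upright cylinder, 22 mm in diameter and 34 mm high, top 96 mm and underside 62 mm above the bench when the pin is home, standing above the blue bridge (top 50 mm; an 8 mm high brass boss, 20 mm in diameter, lies under the knob). The knob lifts straight up with the pin. It lies 89 mm from the gap's centre.
- rack: Light wooden gauge rack, 70 (x) x 150 (y) x 45 mm, fixed to the bench; origin at the centre of its underside. Its two slots, 36 x 10 mm, lie at y = -36 and y = +36 with the 36 mm along x; either gauge may stand in either slot.
- gauge_yellow: The 6 mm gauge, loose, about 80 g, upright: yellow grip block 30 (x) x 20 (y) x 40 mm on a steel shoulder 38 x 24 x 6 mm, below it a steel blade 30 wide (x), 6 thick (y), 32 mm long. Origin: centre of the shoulder's underside, which rests on the rack's top (45 mm) at the start and on the jaws' tops when home; z up. The shoulder ends 6 mm and the grip 46 mm above the origin. The same either way round.
- gauge_blue: The 3 mm gauge with a blue grip block, otherwise like the yellow one; stays in the rack. Origin as for the yellow one.
- block_battery: Block battery standing upright, 18 x 26 x 49 mm, bystander; origin under its centre.
- loupe: Black eye loupe, 35 mm wide, 30 mm high, bystander; origin under its centre.
- paste_jar: Small jar with a yellow lid, 34 mm wide, 43 mm high, bystander; origin under its centre.
- heat_sink: Finned heat sink, 25 x 40 x 22 mm, bystander; origin under its centre.

How it is judged:
By the outcome, as a careful person would: the job done as asked, in the order asked, and still so for the second after the job is handed in, while the arm keeps its last pose, push and grip.
It also fails if it takes over 51 s, if anything falls off the work surface, if the arm or the gripper's body presses on something with over 40 N, if the wrist force passes 120 N, or if a joint passes its speed limit or range.

### The arm

A 7-joint arm with a two-finger parallel gripper is mounted at the origin on a cart in front of the work surface, level with it; the furniture and walls round the work are solid. World frame = base frame: x ahead of the robot, y to its left, z up, the work surface at z = 0. Lengths are in mm, angles in rad, forces in N, time in s.
With the tool pointing down it reaches from about 400 to 925 mm from the base axis. Payload 4.1 kg.
Tool frame: the origin (TCP) lies midway between the tips of the shut fingers; the grasp point (between the pads) lies manip.pinch_z behind it (manip.pinch_z is the distance from the TCP to the grasp point, in mm); z points along the fingers, x is the direction in which the jaws open and shut, and the axes are right-handed (so a half turn about z gives the same grasp; the last joint's range is limited). The gripper opens to 85 mm and grips with 20 to 120 N. Pads are 22 mm wide; open, the fingers measure 114 mm over their backs; the gripper's body (76 mm by 85 mm) begins 54 mm behind the grasp point. The pads swing forward as they close: fully open they stand 13 mm farther back than shut.
Start: joints at [-1.401, 0.398, 0.045, 1.537, -0.019, 1.207, -0.051], TCP at [172.602, 626.703, 202.147] pointing down, gripper open.
Joint ranges: [-2.82, 2.82], [-0.49, 2.23], [-1.37, 1.46], [0, 2.46], [-1.36, 4.5], [0.23, 2], [-2.94, 2.94]. Speed limits (rad/s): [2.57, 2.57, 3.14, 3.14, 3.14, 3.14, 3.14].

### API

Orientations are given as a unit quaternion [x, y, z, w].
In Python, from workcell import manip gives the robot as it stands. The module is installed in compiled form; this text tells all that it offers.
- The arm moves only by the shell command python3 -m crank 'ROWS' [OPENING]. ROWS is JSON, a list of rows, each a list of 6 numbers: the shift along the world's x, y, z in cm, then the turn, a rotation vector about the world's x, y, z in degrees. In form: [[tx, ty, tz, rx, ry, rz], ...]. A call has 1 to 12 rows; each row is the pose to reach, as a shift and turn from the pose measured when the call began; what a row does not reach only later rows make up. A row lasts 1/12 s, in which the tool goes at most 41.7 mm and 7.16 degrees, less where a joint would pass 70% of its speed; a pose out of reach is approached as far as the arm can. A call with a gripper value outside its range is refused whole. OPENING is the opening, from -1 (shut) to 1 (fully open), so that 0 is half open, set as the call begins (- or left out, the last holds). The fingers move at their own pace and stop on an object; the grip force is fixed at half the most. Time passes only in rows, so rows that repeat a pose let the fingers close. It gives the time, the measured TCP pose, the force and the opening at its end, in the units of the state.
- manip.observe(): the state, without advancing time (a new reading comes with each control period).
- manip.grab_frame(name): name is "scene" or "side" or "wrist"; returns the picture (400x640x3 uint8, red, green, blue); there is no depth.
- manip.camera_info(name): a dict with "vfov" (degrees; the focal length in pixels is half the picture's height over the tangent of half this angle, whatever the lens; pixels are square), "cx", "cy" (the principal point, pixels), "R" (3x3) and "t" (3): a world point X has camera coordinates R X + t; the wrist camera has in their place "hand_eye" (4x4, takes a point from camera to tool coordinates, whose origin is the TCP and whose axes are the tool frame's). Camera axes: x right, y down, z forward; pixel columns grow to the right and rows downward; lengths in mm; the calibration is good to about 2 mm. A picture is of the moment at which its call begins: read the wrist's pose just before it. camera_info takes no time and is no camera call.
- manip.sign_off(): hands the job in, once; it reports no verdict.
Trained networks look in the newest picture that a camera, given by its name, has taken for a name from the list of things; names that differ only in an ending like _2 or _b are one class to them, and where a whole thing is asked for, a point or a joint stands for the part that bears it (a point fixed in the world has none). Each returns a list of dicts, best first, with "p" (0 to 1); they miss things now and then, are a little off and sometimes report something else, mostly with a low value. They report only what shows in the picture. A call takes as long as a camera call.
- manip.recognise(camera, label): "xyz" ([x, y, z] in mm, in world coordinates, good to about 4 mm: the middle of the surface that is visible of it).
- manip.mark_of(camera, label): "xyz" ([x, y, z] in mm, in world coordinates, good to about 4 mm: a listed point, or the origin of a listed thing).
The state is a dict: "time": time; "joint_positions": joint angles; "dq": joint speeds; "tau": joint torques, N m; "position": TCP position; "ee_rot": TCP orientation; "force": force on the tool from outside, world axes, zero at the start; "wrist_torque": the same for the moment, N m; "finger_gap": finger opening in mm.
Only numpy, scipy, OpenCV 4.12 (cv2) and the standard library are available. Lean on these libraries where they do the work, as an engineer would, in place of code of your own. Each camera call takes 0.05 s, during which the arm holds its last target.

## Working session

There is one attempt and no reset: what is moved stays moved. The work goes in short steps, Python scripts to look and compute and a shell command to move; the robot and the scene stay as the last step left them, time stands still between calls to the robot, and variables do not carry over. Pictures are saved under pics/ and viewed, and the job is handed in when it is done.

```bash
mkdir -p pics; cat > h.py <<'E'
from workcell import manip
import numpy as np, cv2
def shot(c,n):
    s=manip.observe(); im=manip.grab_frame(c); cv2.imwrite(f'pics/{n}.png',im[:,:,::-1]); return s,im
def cam(c):
    i=manip.camera_info(c); f=200/np.tan(np.radians(i['vfov'])/2); return i,f
def proj(c,X,s=None):
    from scipy.spatial.transform import Rotation as R
    i,f=cam(c); X=np.atleast_2d(X).astype(float)
    if 'hand_eye' in i:
        H=np.array(i['hand_eye']); T=np.eye(4); T[:3,:3]=R.from_quat(s['ee_rot']).as_matrix(); T[:3,3]=s['position']
        W=np.linalg.inv(T@H); Rm,t=W[:3,:3],W[:3,3]
    else: Rm,t=np.array(i['R']),np.array(i['t'])
    Y=X@Rm.T+t; return Y[:,:2]/Y[:,2:]*f+[i['cx'],i['cy']]
def ray(c,uv,z,s=None):
    "world point at height z seen at pixel uv"
    from scipy.spatial.transform import Rotation as R
    i,f=cam(c)
    if 'hand_eye' in i:
        H=np.array(i['hand_eye']); T=np.eye(4); T[:3,:3]=R.from_quat(s['ee_rot']).as_matrix(); T[:3,3]=s['position']
        M=T@H; Rc,o=M[:3,:3],M[:3,3]
    else: Rc=np.array(i['R']).T; o=-Rc@np.array(i['t'])
    d=Rc@np.array([(uv[0]-i['cx'])/f,(uv[1]-i['cy'])/f,1]); return o+d*(z-o[2])/d[2]
E
python3 - <<'E'
from h import *
print(manip.pinch_z, manip.observe())
for c in ['scene','side','wrist']:
    shot(c,c+'0'); print(c,manip.camera_info(c))
    for l in ['gauge_yellow','gauge_blue','jig','jig_mouth','pin_knob','rack']:
        try:
            r=manip.mark_of(c,l); print(l,[(np.round(a['xyz']).tolist(),round(a['p'],2)) for a in r[:3]])
        except Exception as e: print(l,e)
E
```

```text
18.700000000000003 {'time': 0.0, 'joint_positions': array([-1.40101782,  0.39917422,  0.04501246,  1.53789902, -0.01876853,
        1.20689557, -0.0507408 ]), 'dq': array([-0.000703  , -0.00139816, -0.00170451, -0.00289117,  0.0008644 ,
        0.00040323,  0.0010359 ]), 'tau': array([ 4.07554694e-05, -4.75122321e+01,  1.36455081e+00, -2.54221576e+01,
        1.15434924e-02,  9.46631364e-03,  1.04748986e-05]), 'position': array([172.37215687, 626.00056556, 201.06609539]), 'ee_rot': array([ 7.95452366e-01,  6.06015329e-01, -7.58316101e-04,  6.16913697e-04]), 'force': array([-0.33927562,  0.1305238 , -0.18740217]), 'wrist_torque': array([-0.01592368,  0.04041979, -0.04930176]), 'finger_gap': 85.11319436779861}
scene {'vfov': 55.81045665196749, 'cx': 322.7112423583447, 'cy': 193.57650077206597, 'R': array([[ 0.88148576, -0.47152137, -0.02550391],
       [-0.25593156, -0.43166668, -0.86496411],
       [ 0.39683987,  0.7689808 , -0.50118523]]), 't': array([-579.15927649,  158.46604109,  808.40888543])}
gauge_yellow [([544.0, -327.0, 45.0], 0.69)]
gauge_blue [([567.0, -256.0, 43.0], 0.89),
[... 517 characters left out ...]
]
gauge_blue [([565.0, -258.0, 45.0], 0.72)]
jig [([543.0, -5.0, 5.0], 0.63)]
jig_mouth [([562.0, 39.0, 52.0], 0.75)]
pin_knob [([532.0, -48.0, 92.0], 0.46)]
rack [([559.0, -293.0, 3.0], 0.7)]
wrist {'vfov': 59.52316175300022, 'cx': 328.8512996629711, 'cy': 194.9093529699863, 'hand_eye': array([[ 9.99998509e-01, -2.84321777e-04, -1.70320200e-03,
        -3.48929510e-01],
       [ 7.21170402e-04,  9.64977268e-01,  2.62332522e-01,
        -6.60787403e+01],
       [ 1.56896436e-03, -2.62333359e-01,  9.64976034e-01,
        -1.71847840e+02],
       [ 0.00000000e+00,  0.00000000e+00,  0.00000000e+00,
         1.00000000e+00]])}
gauge_yellow []
gauge_blue []
jig []
jig_mouth []
pin_knob []
rack []
```

View images.

View pics/scene0.png

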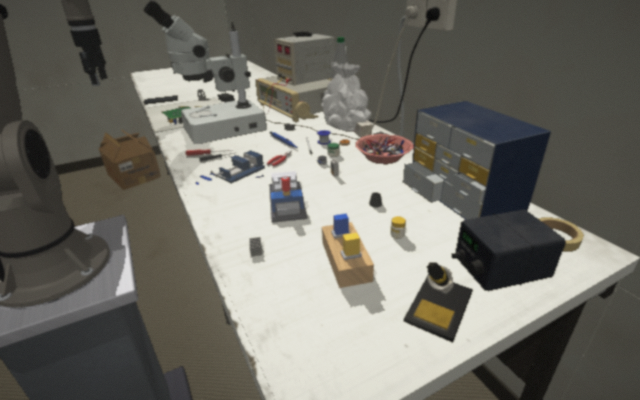

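View pics/side0.png

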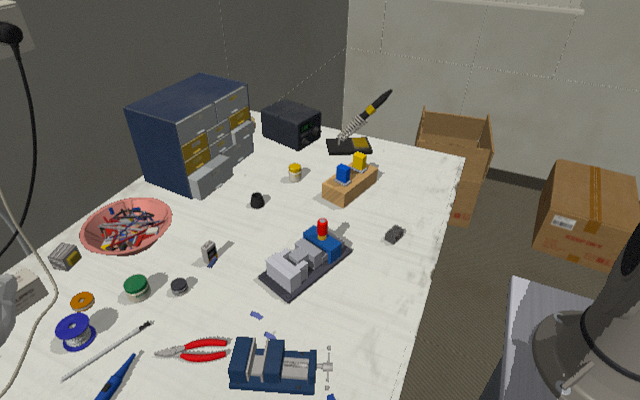

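```bash
python3 - <<'E'
from h import *
for uv in [(188,130),(262,125),(235,105)]: print(uv,ray('scene',uv,0).round())
for uv in [(265,340)]: print('vise',ray('side',uv,40).round())
def jig(c,yaw,cx,cy,P):
    a=np.radians(yaw); Rz=np.array([[np.cos(a),-np.sin(a),0],[np.sin(a),np.cos(a),0],[0,0,1]]); return np.array(P)@Rz.T+[cx,cy,0]
E
```

```text
(188, 130) [421. 711.   0.]
(262, 125) [698. 606.   0.]
(235, 105) [685. 941.   0.]
vise [521. 205.  40.]
```

```bash
python3 -m crank '[[32,-36,5,0,0,-45],[32,-36,5,0,0,-45],[32,-36,5,0,0,-45],[32,-36,5,0,0,-45],[32,-36,5,0,0,-45],[32,-36,5,0,0,-45],[32,-36,5,0,0,-45],[32,-36,5,0,0,-45],[32,-36,5,0,0,-45],[32,-36,5,0,0,-45],[32,-36,5,0,0,-45],[32,-36,5,0,0,-45]]' 0.2
```

```text
time: 2.05
position: [495.8, 261.9, 253.2]
ee_rot: [0.967, 0.253, 0.001, 0.001]
force: [0.9, -0.3, 0.2]
finger_gap: 50.9
```

```bash
python3 -m crank '[[6,-24,0,0,0,-48],[6,-24,0,0,0,-48],[6,-24,0,0,0,-48],[6,-24,0,0,0,-48],[6,-24,0,0,0,-48],[6,-24,0,0,0,-48],[6,-24,0,0,0,-48],[6,-24,0,0,0,-48],[6,-24,0,0,0,-48],[6,-24,0,0,0,-48]]'
python3 - <<'E'
from h import *
s,im=shot('wrist','w1')
for l in ['jig','jig_mouth','pin_knob']:
  for m in (manip.mark_of,):
    print(l,[(np.round(a['xyz'],1).tolist(),round(a['p'],2)) for a in m('wrist',l)[:3]])
print(s['position'],s['ee_rot'])
E
```

```text
time: 2.88
position: [555.6, 24.1, 253.0]
ee_rot: [0.987, -0.16, 0.0, 0.001]
force: [-0.0, 0.6, -0.0]
finger_gap: 51.6
jig [([543.2, -0.9, 3.8], 0.65)]
jig_mouth [([558.7, 38.7, 52.5], 0.58), ([540.0, -0.6, 1.8], 0.53)]
pin_knob [([529.7, -49.5, 94.3], 0.69)]
[555.62643206  24.07345342 253.01084173] [ 9.87111048e-01 -1.60034472e-01  4.97813056e-04  7.05839544e-04]
```

View pics/w1.png

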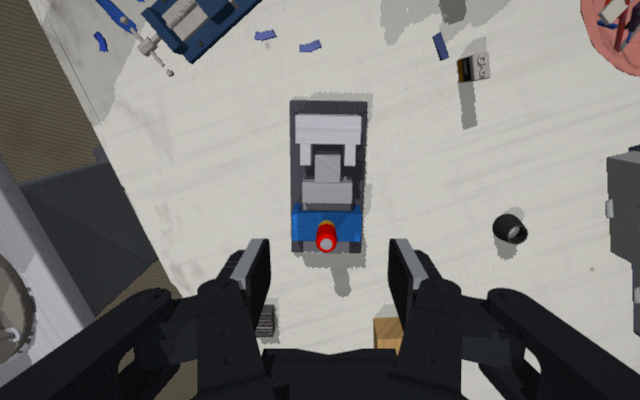

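```bash
python3 - <<'E'
import cv2
im=cv2.imread('pics/w1.png')[90:265,270:390]; cv2.imwrite('pics/w1z.png',cv2.resize(im,None,fx=3.4,fy=3.4,interpolation=cv2.INTER_CUBIC))
E
```

```text
(no output)
```

View pics/w1z.png

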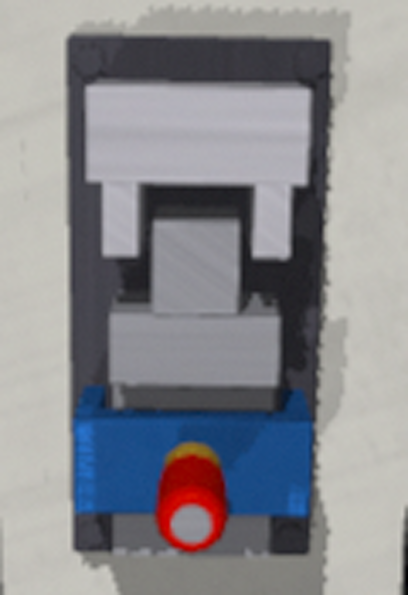

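```bash
cat >> h.py <<'E'
def rz(yaw,c,P):
    a=np.radians(yaw); P=np.atleast_2d(P); M=np.array([[np.cos(a),-np.sin(a),0],[np.sin(a),np.cos(a),0],[0,0,1]]); return P@M.T+[c[0],c[1],0]
def fit(P,uv,s,x0,c='wrist'):
    from scipy.optimize import least_squares
    g=lambda v:(proj(c,rz(v[2],v[:2],P),s)-uv).ravel()
    r=least_squares(g,x0,loss='soft_l1'); return r.x,g(r.x).reshape(-1,2)
E
python3 - <<'E'
from h import *
s={'position':np.array([555.626,24.073,253.011]),'ee_rot':[ 9.87111048e-01,-1.60034472e-01,4.97813056e-04,7.05839544e-04]}
P=np.array([[-45,95,10],[45,95,10],[-45,-95,10],[45,-95,10],[-18,50,52],[18,50,52],[-35,50,52],[35,50,52]])
z=np.array([[68,38],[330,38],[75,551],[307,553],[139,184],[252,184],[86,182],[310,182]])
uv=z/3.4+[270,90]
x,r=fit(P,uv,s,[543,-3,-19]); print(x); print(r.round(1))
for X in ([0,44,52],[0,-45,96]): print(rz(x[2],x[:2],X).round(1), proj('wrist',rz(x[2],x[:2],X),s).round(1), proj('side',rz(x[2],x[:2],X)).round(1))
E
```

```text
[544.81251034  -4.2613055  -19.20566135]
[[-0.9 -1.6]
 [ 0.6 -0.6]
 [-0.5  0.3]
 [ 1.1  0.6]
 [ 0.  -0.3]
 [ 0.7  0.2]
 [-0.4  0.1]
 [-0.4  1. ]]
[[559.3  37.3  52. ]] [[327.8 149.7]] [[290.9 258.4]]
[[530.  -46.8  96. ]] [[326.6 243.5]] [[322.3 219.8]]
```

```bash
python3 -m crank '[[0,-32,-2,0,0,1],[0,-32,-2,0,0,1],[0,-32,-2,0,0,1],[0,-32,-2,0,0,1],[0,-32,-2,0,0,1],[0,-32,-2,0,0,1],[0,-32,-2,0,0,1],[0,-32,-2,0,0,1],[0,-32,-2,0,0,1],[0,-32,-2,0,0,1],[0,-32,-2,0,0,1]]'
python3 - <<'E'
from h import *
s,im=shot('wrist','w2')
for l in ['gauge_yellow','gauge_blue']:
    print(l,[(np.round(a['xyz'],1).tolist(),round(a['p'],2)) for a in manip.mark_of('wrist',l)[:3]])
import json; json.dump({k:list(map(float,s[k])) for k in('position','ee_rot')},open('s2.json','w'))
print(s['position'],s['ee_rot'])
cv2.imwrite('pics/w2z.png',cv2.resize(im[100:330,220:440,::-1],None,fx=2.6,fy=2.6,interpolation=cv2.INTER_CUBIC))
E
```

```text
time: 4.0
position: [556.3, -295.0, 232.8]
ee_rot: [0.989, -0.151, 0.001, 0.0]
force: [0.4, 0.2, -0.4]
finger_gap: 50.9
gauge_yellow [([545.3, -327.0, 44.4], 0.81)]
gauge_blue [([566.5, -260.4, 46.5], 0.59), ([552.1, -330.0, 43.2], 0.57)]
[ 556.29890989 -294.96358835  232.79327047] [ 9.88500606e-01 -1.51215603e-01  5.23616502e-04  3.44995252e-04]
```

View pics/w2.png

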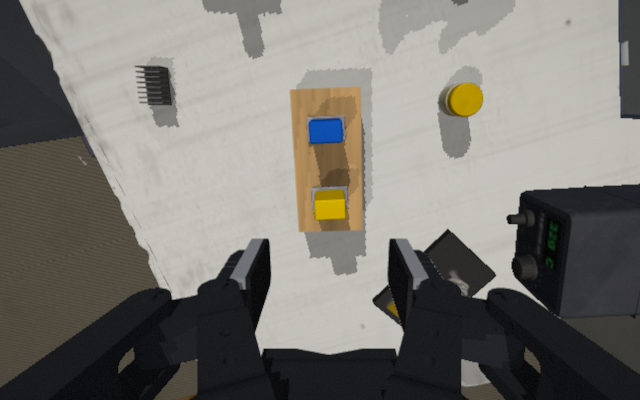

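View pics/w2z.png

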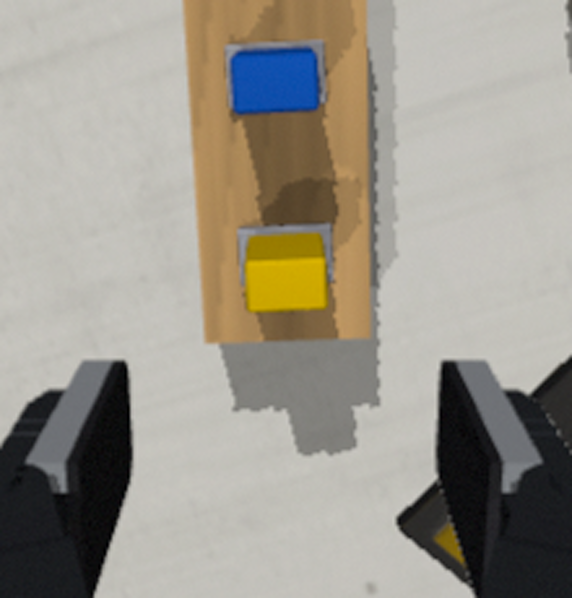

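```bash
python3 - <<'E'
from h import *; import json
s=json.load(open('s2.json'))
P=np.array([[-15,10,91],[15,10,91],[15,-10,91],[-15,-10,91],[-19,12,51],[19,12,51]])
uv=np.array([[247,263],[328,262],[327,308],[249,311],[238,227],[331,224]])/2.6+[220,100]
x,r=fit(P,uv,s,[545,-327,-17]); print(x,r.round(1))
# rack by its corners
P=np.array([[-35,75,45],[35,75,45],[-35,-75,45],[35,-75,45]])
uv=np.array([[291,89],[361,88],[220+205/2.6,100+343/2.6],[220+371/2.6,100+338/2.6]])
x,r=fit(P,uv,s,[555,-293,-17]); print(x,r.round(1), rz(x[2],x[:2],[0,-36,0]))
E
```

```text
[ 547.75991697 -328.3277412   -15.43696032] [[-1.  -1.1]
 [ 0.  -1.8]
 [ 0.9  0.8]
 [-0.8  0.7]
 [ 0.1  0.3]
 [ 0.8  0.2]]
[ 556.6804995  -293.81738823  -15.6777259 ] [[-0.4  0.5]
 [ 0.7 -0.8]
 [-0.1  0.1]
 [-0.2  0.2]] [[ 546.95235728 -328.4780756     0.        ]]
```

```bash
python3 -m crank '[[-0.89,-3.34,-10.8,0,0,1.9],[-0.89,-3.34,-10.8,0,0,1.9],[-0.89,-3.34,-10.8,0,0,1.9],[-0.89,-3.34,-10.8,0,0,1.9],[-0.89,-3.34,-10.8,0,0,1.9],[-0.89,-3.34,-10.8,0,0,1.9]]'
python3 - <<'E'
from h import *
s,im=shot('wrist','w3')
print(proj('wrist',rz(-15.5,[547.4,-328.4],[[-15,10,91],[15,10,91],[15,-10,91],[-15,-10,91]]),s))
print(s['position'],s['ee_rot'])
E
```

```text
time: 4.65
position: [549.7, -327.1, 127.1]
ee_rot: [0.991, -0.133, 0.002, 0.001]
force: [-0.0, -0.2, 1.1]
finger_gap: 51.2
[[301.0228651  196.33816976]
 [349.63312113 196.42265444]
 [349.04023376 226.87614276]
 [301.59416632 226.81426324]]
[ 549.6584068  -327.07420927  127.12032727] [ 9.91112565e-01 -1.33004296e-01  2.31218938e-03  6.28394025e-04]
```

View pics/w3.png

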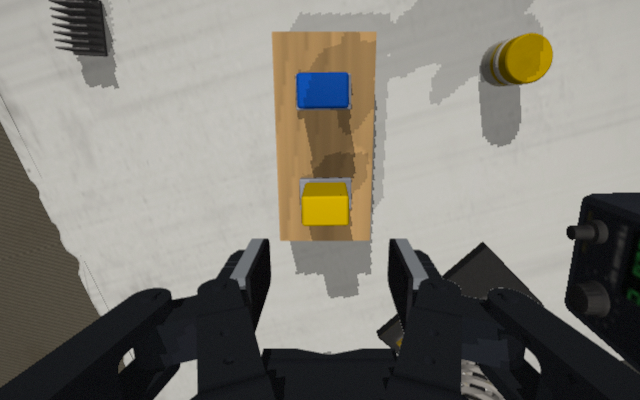

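```bash
python3 -m crank '[[-0.23,-0.13,-2.5,0,0,0],[-0.23,-0.13,-5,0,0,0],[-0.23,-0.13,-7.1,0,0,0],[-0.23,-0.13,-7.1,0,0,0],[-0.23,-0.13,-7.1,0,0,0],[-0.23,-0.13,-7.1,0,0,0]]'
```

```text
time: 5.2
position: [549.6, -329.4, 59.3]
ee_rot: [0.991, -0.133, 0.005, 0.002]
force: [-0.1, -0.3, -0.4]
finger_gap: 51.1
```

```bash
python3 -m crank '[[-0.25,0.1,-0.4,0,0,0],[-0.25,0.1,-0.4,0,0,0],[-0.25,0.1,-0.4,0,0,0]]'
python3 - <<'E'
from h import *
s=manip.observe()
from scipy.spatial.transform import Rotation as R
print(s['position'],R.from_quat(s['ee_rot']).as_matrix().round(4))
E
```

```text
time: 5.45
position: [547.7, -328.7, 56.5]
ee_rot: [0.991, -0.133, 0.006, 0.002]
force: [-0.9, -0.7, 0.0]
finger_gap: 50.9
[ 547.67921174 -328.66593986   56.48349465] [[ 0.9648 -0.2627  0.0111]
 [-0.2627 -0.9649 -0.0049]
 [ 0.012   0.0018 -0.9999]]
```

```bash
python3 -m crank '[[0,0,-0.1,0.3,0.65,0],[0,0,-0.1,0.3,0.65,0],[0,0,-0.1,0.3,0.65,0]]' && python3 -m crank '[[0,0,0,0,0,0],[0,0,0,0,0,0],[0,0,0,0,0,0],[0,0,0,0,0,0],[0,0,0,0,0,0],[0,0,0,0,0,0]]' -1
python3 - <<'E'
from h import *
s=manip.observe()
from scipy.spatial.transform import Rotation as R
print(s['position'],R.from_quat(s['ee_rot']).as_matrix().round(4))
E
```

```text
time: 5.7
position: [548.1, -328.9, 55.7]
ee_rot: [0.991, -0.132, 0.0, -0.0]
force: [0.5, 0.3, -0.0]
finger_gap: 51.2
time: 6.2
position: [548.0, -329.0, 55.9]
ee_rot: [0.991, -0.133, 0.0, -0.0]
force: [-1.4, 1.0, 4.2]
finger_gap: 27.7
[ 547.96276716 -328.96811273   55.90988206] [[ 9.649e-01 -2.628e-01  1.000e-04]
 [-2.628e-01 -9.649e-01  1.000e-04]
 [ 0.000e+00 -1.000e-04 -1.000e+00]]
```

```bash
python3 -m crank '[[0,0,1.2,0,0,0],[0,0,2.4,0,0,0],[0,0,3.6,0,0,0],[0,0,5,0,0,0],[0,0,7,0,0,0],[0,0,9,0,0,0],[0,0,11,0,0,0],[0,0,11,0,0,0],[0,0,11,0,0,0]]'
python3 - <<'E'
from h import *
s,im=shot('wrist','w4'); shot('side','s4')
from scipy.spatial.transform import Rotation as R
print(s['position'],R.from_quat(s['ee_rot']).as_matrix().round(4),s['force'],s['finger_gap'])
E
```

```text
time: 6.95
position: [548.9, -329.7, 168.2]
ee_rot: [0.991, -0.133, 0.002, 0.0]
force: [0.8, -0.2, -0.5]
finger_gap: 27.6
[ 548.91744998 -329.72448621  168.15142489] [[ 9.649e-01 -2.628e-01  3.700e-03]
 [-2.628e-01 -9.649e-01 -1.400e-03]
 [ 4.000e-03  4.000e-04 -1.000e+00]] [ 0.77016569 -0.15780801 -0.52814649] 27.626158531709212
```

View pics/w4.png

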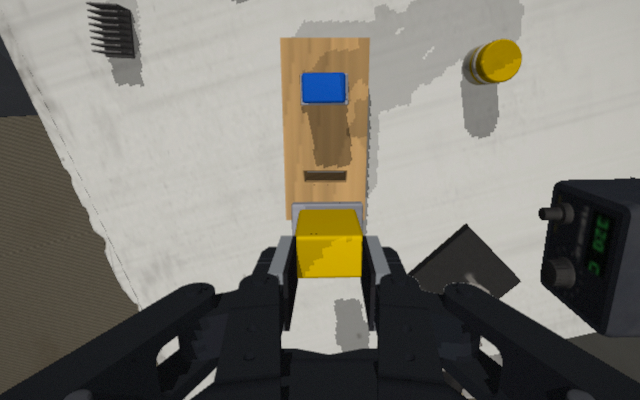

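View pics/s4.png

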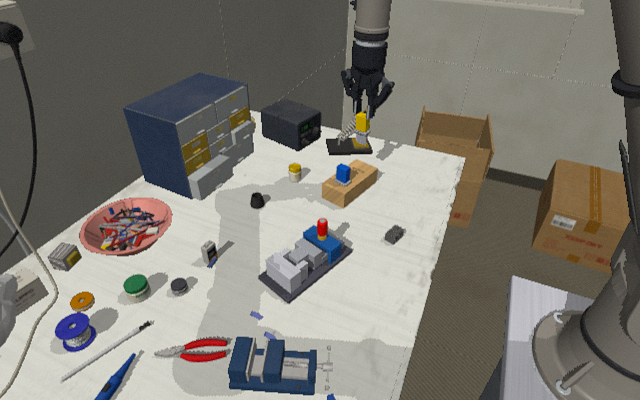

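```bash
python3 - <<'E'
import cv2
im=cv2.imread('pics/w4.png')[190:300,270:390]; cv2.imwrite('pics/w4z.png',cv2.resize(im,None,fx=5,fy=5,interpolation=cv2.INTER_CUBIC))
E
```

```text
(no output)
```

View pics/w4z.png

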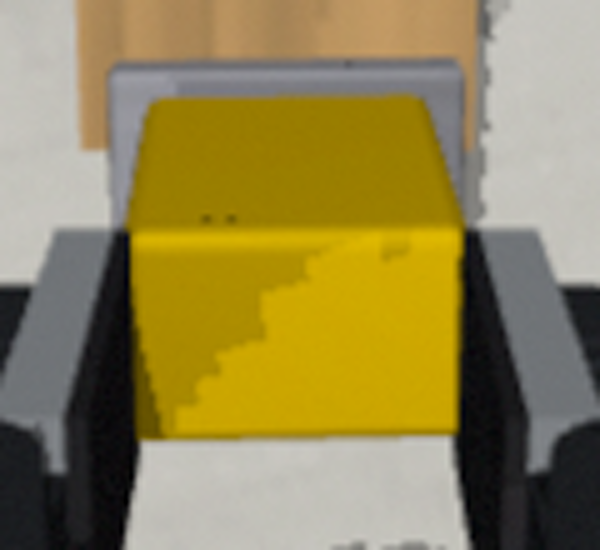

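```bash
python3 - <<'E'
from h import *
from scipy.optimize import least_squares
from scipy.spatial.transform import Rotation as R
s={'position':np.array([548.917,-329.724,168.151]),'ee_rot':R.from_matrix([[ .9649,-.2628,.0037],[-.2628,-.9649,-.0014],[.004,.0004,-1]]).as_quat()}
P=np.array([[-15,10,46],[15,10,46],[15,-10,46],[-15,-10,46],[-19,12,6],[19,12,6]])
uv=np.array([[132,229],[462,227],[458,433],[140,438],[110,62],[463,60]])/5+[270,190]
g=lambda v:(proj('wrist',rz(v[3],v[:2],P)+[0,0,v[2]],s)-uv).ravel()
r=least_squares(g,[549,-329,158,-15.3]); print(r.x,g(r.x).reshape(-1,2).round(1), 'tcp yaw',np.degrees(np.arctan2(-.2628,.9649)))
g=lambda v:(proj('wrist',R.from_euler('ZXY',v[3:],degrees=True).apply(P)+v[:3],s)-uv).ravel()
r=least_squares(g,list(r.x)+[0,0]); print(r.x,g(r.x).reshape(-1,2).round(1))
E
```

```text
[ 548.838029   -330.88537948  151.30906761  -14.4438783 ] [[-2.  -0.3]
 [ 0.7 -1. ]
 [ 1.  -0.8]
 [-1.8 -0.8]
 [ 1.7  2.1]
 [ 0.7  1.5]] tcp yaw -15.235521469921729
[ 548.17270664 -329.88402918  149.53394753  -15.28145297    2.46727788
    1.44638676] [[-0.8  0.9]
 [ 1.2  0.5]
 [ 0.6 -0.9]
 [-1.1 -0.9]
 [ 0.7  0.4]
 [-0.6  0.1]]
```

```bash
python3 -m crank '[[1,36.7,0,0,0,-4],[1,36.7,0,0,0,-4],[1,36.7,0,0,0,-4],[1,36.7,0,0,0,-4],[1,36.7,0,0,0,-4],[1,36.7,0,0,0,-4],[1,36.7,0,0,0,-4],[1,36.7,0,0,0,-4],[1,36.7,0,0,0,-4],[1,36.7,0,0,0,-4],[1,36.7,0,0,0,-4],[1,36.7,0,0,0,-4]]'
python3 - <<'E'
from h import *
s,im=shot('wrist','w5'); shot('side','s5')
from scipy.spatial.transform import Rotation as R
print(s['position'],R.from_quat(s['ee_rot']).as_matrix().round(4),s['force'],s['finger_gap'])
E
```

```text
time: 8.05
position: [556.8, 37.8, 164.7]
ee_rot: [0.986, -0.167, -0.001, 0.0]
force: [-0.1, 0.0, -1.3]
finger_gap: 27.8
[556.84481602  37.80188907 164.72958366] [[ 9.443e-01 -3.292e-01 -2.300e-03]
 [-3.292e-01 -9.443e-01 -5.000e-04]
 [-2.000e-03  1.300e-03 -1.000e+00]] [-0.13995909  0.03179503 -1.30858236] 27.78566884956082
```

View pics/w5.png

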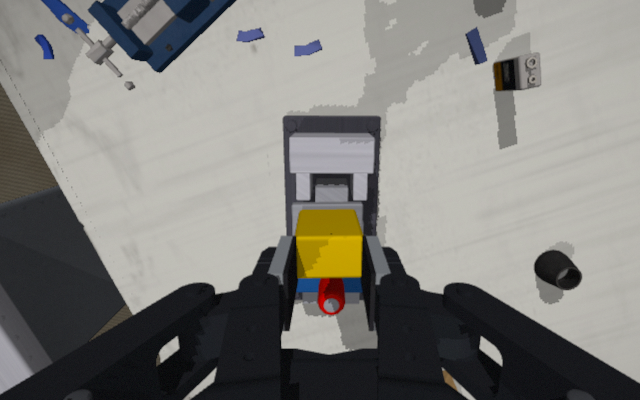

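View pics/s5.png

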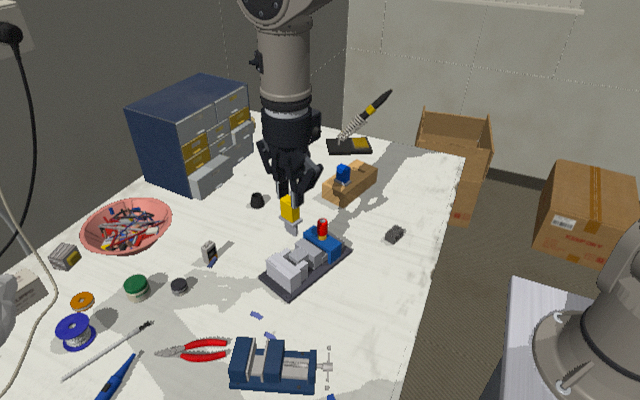

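```bash
python3 -m crank '[[0.28,-0.03,-2,0,0,0],[0.28,-0.03,-4,0,0,0],[0.28,-0.03,-6.2,0,0,0],[0.28,-0.03,-6.2,0,0,0],[0.28,-0.03,-6.2,0,0,0],[0.28,-0.03,-6.2,0,0,0]]'
python3 - <<'E'
from h import *
s,im=shot('wrist','w6'); _,im2=shot('side','s6')
from scipy.spatial.transform import Rotation as R
print(s['position'],R.from_quat(s['ee_rot']).as_matrix().round(4),s['force'],s['finger_gap'])
cv2.imwrite('pics/w6z.png',cv2.resize(im[90:300,260:400,::-1],None,fx=2.8,fy=2.8,interpolation=cv2.INTER_CUBIC))
cv2.imwrite('pics/s6z.png',cv2.resize(im2[180:300,250:370,::-1],None,fx=5,fy=5,interpolation=cv2.INTER_CUBIC))
E
```

```text
time: 8.65
position: [560.8, 34.9, 104.2]
ee_rot: [0.986, -0.169, 0.0, 0.0]
force: [0.4, -0.2, -0.6]
finger_gap: 27.9
[560.80039046  34.91860568 104.2399082 ] [[ 9.426e-01 -3.339e-01  2.000e-04]
 [-3.339e-01 -9.426e-01 -4.000e-04]
 [ 3.000e-04  3.000e-04 -1.000e+00]] [ 0.36751796 -0.17249708 -0.59192745] 27.878717412719627
```

View pics/w6z.png

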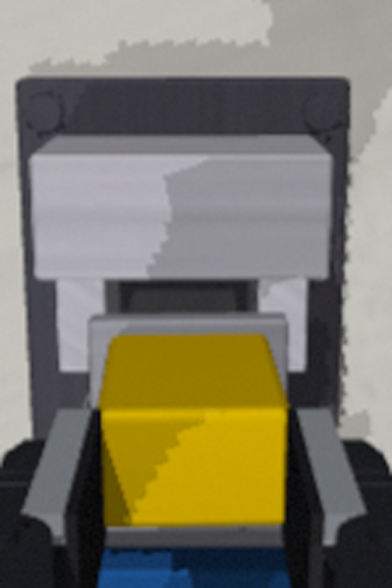

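View pics/s6z.png

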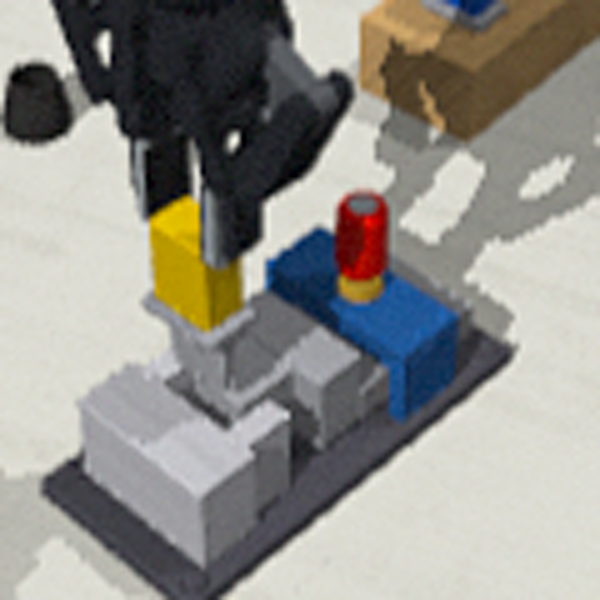

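```bash
python3 - <<'E'
from h import *
from scipy.optimize import least_squares
s=manip.observe(); print(s['position'])
o=np.array([260,90])
P=np.array([[-35,50,52],[35,50,52],[-18,50,52],[18,50,52],[-45,95,10],[45,95,10]])
uv=np.array([[35,278],[328,278],[105,280],[258,280],[18,79],[348,79]])/2.8+o
x,r=fit(P,uv,s,[544.8,-4.3,-19.2]); print('jig',x,r.round(1)); m=rz(x[2],x[:2],[0,44,52])[0]; print('mouth',m)
P=np.array([[-15,10,46],[15,10,46],[15,-10,46],[-15,-10,46],[-19,12,6],[19,12,6]])
uv=np.array([[102,408],[286,408],[283,524],[105,524],[90,315],[287,315]])/2.8+o
gz=s['position'][2]-10.9
x2,r=fit(P+[0,0,gz],uv,s,[560,35,-19]); print('gauge',x2,r.round(1))
d=m[:2]-x2[:2]; a=np.radians(x[2]); print('shift',d,'in jig axes',d@[np.cos(a),np.sin(a)],d@[-np.sin(a),np.cos(a)])
E
```

```text
[561.20549101  35.52185827 104.71741844]
jig [544.93213711  -3.32570816 -19.51787482] [[-0.4  0.7]
 [ 0.5  0.7]
 [ 0.2  0. ]
 [-0.2  0. ]
 [-1.6 -0.8]
 [ 1.4 -0.7]]
mouth [559.63257772  38.1459333   52.        ]
gauge [561.4012666   36.86220888 -19.35954245] [[-4.7 -0.9]
 [ 1.3 -1.1]
 [ 1.3  0.6]
 [-4.3  0.8]
 [-0.4  0.4]
 [ 1.3  0.2]]
shift [-1.76868888  1.28372442] in jig axes -2.095948766165891 0.619037572305364
```

```bash
python3 - <<'E'
from h import *
from scipy.optimize import least_squares
from scipy.spatial.transform import Rotation as R
s={'position':np.array([560.8,34.92,104.24]),'ee_rot':manip.observe()['ee_rot']}
o=np.array([260,90])
P=np.array([[-15,10,46],[15,10,46],[15,-10,46],[-15,-10,46],[-19,12,6],[19,12,6]])
uv=np.array([[102,408],[286,408],[283,524],[105,524],[90,315],[287,315]])/2.8+o
g=lambda v:(proj('wrist',R.from_euler('ZXY',[v[3],0,0],degrees=True).apply(P)+v[:3],s)-uv).ravel()
r=least_squares(g,[560,36,93,-19.3]); print(r.x,g(r.x).reshape(-1,2).round(1))
g=lambda v:np.r_[(proj('wrist',R.from_euler('ZXY',v[3:],degrees=True).apply(P)+v[:3],s)-uv).ravel(),v[4]*.3,v[5]*.3]
r=least_squares(g,list(r.x)+[0,0]); print(r.x,g(r.x)[:12].reshape(-1,2).round(1))
# project gauge in side camera for hypotheses
i=cv2.imread('pics/s6.png')
for dz,nm in((-10.9,'a'),(-16.,'b')):
    G=np.array([[sx*19,sy*12,6] for sx,sy in((-1,-1),(1,-1),(1,1),(-1,1))]+[[sx*15,sy*10,46] for sx,sy in((-1,-1),(1,-1),(1,1),(-1,1))]+[[-15,3,-32],[15,3,-32]])
    uvp=proj('side',rz(-19.3,[560.8,35.9],G)+[0,0,104.24+dz]); print(nm,((uvp-[250,180])*5).round().tolist())
E
```

```text
[560.51934501  33.53284123  86.95468182 -19.1233315 ] [[-2.  -0.4]
 [ 0.7 -0.8]
 [ 0.9 -1. ]
 [-1.7 -0.6]
 [ 1.7  2. ]
 [ 0.8  1.6]]
[559.90527869  34.52974682  85.3221132  -19.96735787   2.26665998
   1.46496994] [[-0.9  0.7]
 [ 1.2  0.5]
 [ 0.6 -1.1]
 [-1.1 -0.7]
 [ 0.7  0.3]
 [-0.5  0.3]]
a [[257.0, 309.0], [188.0, 261.0], [141.0, 292.0], [211.0, 342.0], [244.0, 227.0], [188.0, 189.0], [148.0, 215.0], [204.0, 254.0], [223.0, 395.0], [170.0, 356.0]]
b [[257.0, 319.0], [188.0, 271.0], [142.0, 302.0], [211.0, 352.0], [245.0, 237.0], [188.0, 200.0], [148.0, 225.0], [205.0, 264.0], [223.0, 405.0], [170.0, 365.0]]
```

```bash
python3 - <<'E'
from h import *
for c,yaw in (((544.8,-4.3),-19.2),((544.9,-3.3),-19.5)):
    P=np.array([[-35,75,52],[35,75,52],[-35,50,52],[35,50,52],[-18,50,52],[-30,28,52],[-45,95,10],[0,-45,96],[-45,95,0]])
    print(((proj('side',rz(yaw,c,P))-[250,180])*5).round().tolist())
E
```

```text
[[209.0, 484.0], [85.0, 388.0], [257.0, 447.0], [133.0, 355.0], [225.0, 424.0], [288.0, 410.0], [192.0, 603.0], [361.0, 199.0], [193.0, 620.0]]
[[207.0, 486.0], [83.0, 389.0], [255.0, 449.0], [131.0, 356.0], [223.0, 426.0], [286.0, 411.0], [189.0, 605.0], [361.0, 200.0], [190.0, 621.0]]
```

```bash
python3 -c "
import cv2
im=cv2.imread('pics/s6.png')[225:300,255:330]; cv2.imwrite('pics/s6y.png',cv2.resize(im,None,fx=8,fy=8,interpolation=cv2.INTER_CUBIC))"
```

```text
(no output)
```

View pics/s6y.png

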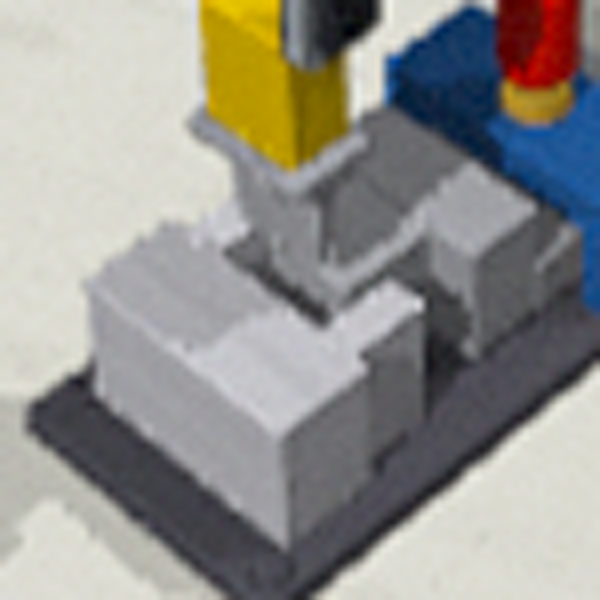

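```bash
python3 -m crank '[[-0.16,0.1,0,0,0,0],[-0.16,0.1,0,0,0,0],[-0.16,0.1,0,0,0,0]]'
python3 - <<'E'
from h import *
for k in range(2):
    s,im=shot('wrist','w7'); print(s['position'],s['ee_rot'],s['force'])
_,im2=shot('side','s7')
cv2.imwrite('pics/w7z.png',cv2.resize(im[90:300,260:400,::-1],None,fx=2.8,fy=2.8,interpolation=cv2.INTER_CUBIC))
cv2.imwrite('pics/s7y.png',cv2.resize(im2[225:300,255:330,::-1],None,fx=8,fy=8,interpolation=cv2.INTER_CUBIC))
E
```

```text
time: 9.0
position: [560.1, 36.7, 105.5]
ee_rot: [0.986, -0.169, 0.001, -0.001]
force: [0.6, -0.5, -1.3]
finger_gap: 27.8
[560.0738941   36.71137285 105.49728758] [ 9.85643278e-01 -1.68835107e-01  1.28960028e-03 -6.10078154e-04] [ 0.56102795 -0.51653881 -1.33074574]
[559.90477669  36.72355876 105.24841331] [ 9.85641084e-01 -1.68849776e-01  1.06534291e-03 -5.20642745e-04] [-0.04283888  0.34680783 -1.80025237]
```

View pics/w7z.png

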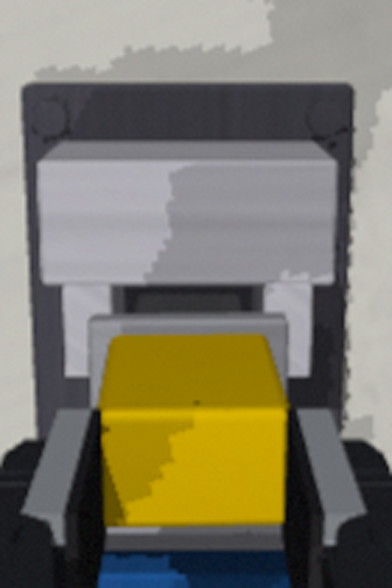

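View pics/s7y.png

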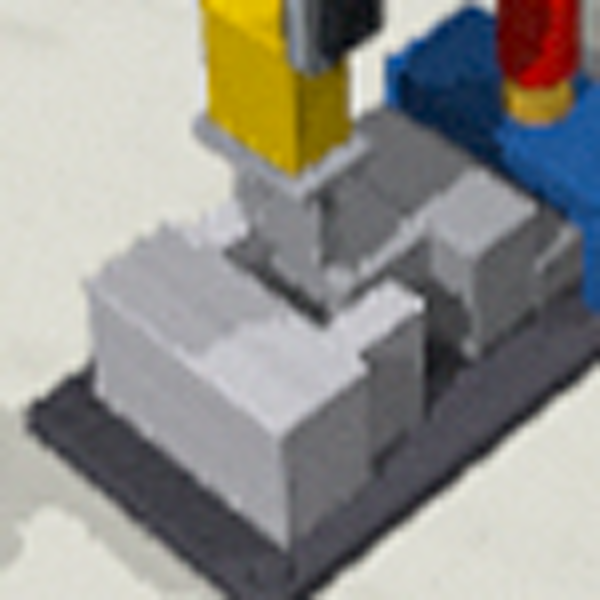

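```bash
python3 - <<'E'
from h import *
from scipy.spatial.transform import Rotation as R
s={'position':np.array([559.95,36.71,105.35]),'ee_rot':[ 9.85641084e-01,-1.68849776e-01,1.06534291e-03,-5.20642745e-04]}
o=np.array([260,90])
P=np.array([[-35,50,52],[35,50,52],[-18,50,52],[18,50,52]])
uv=np.array([[42,284],[335,282],[113,284],[264,284]])/2.8+o
x,r=fit(P,uv,s,[544.8,-4.3,-19.2]); print('jig',x,r.round(1)); m=rz(x[2],x[:2],[0,44,52])[0]; print('mouth',m)
P=np.array([[-19,12,6],[19,12,6]]); uv=np.array([[90,315],[288,315]])/2.8+o
for dz in(-11,-14,-17):
  x2,r=fit(P+[0,0,105.35+dz],uv,s,[560,35,-19]); d=m[:2]-x2[:2]; a=np.radians(x[2]); print('gauge',x2,r.round(1).tolist(),'jig axes',d@[np.cos(a),np.sin(a)],d@[-np.sin(a),np.cos(a)])
print(m[:2]-s['position'][:2])
E
```

```text
jig [545.21034846  -3.71009576 -19.18748278] [[-0.3  0.1]
 [ 0.3  0.3]
 [-0.1 -0. ]
 [ 0.1 -0.3]]
mouth [559.67140273  37.84562478  52.        ]
gauge [560.01892745  38.24849099 -19.51025055] [[-0.7, 0.0], [0.7, 0.0]] jig axes -0.19581295947788482 -0.49470385749873497
gauge [559.71823584  37.4210895  -19.51069833] [[-0.1, 0.0], [0.1, 0.0]] jig axes -0.18375934700585891 0.3855593913355937
gauge [559.417746    36.59417531 -19.51117985] [[0.5, -0.0], [-0.5, -0.0]] jig axes -0.17173614976034515 1.2652960904786545
[-0.27859727  1.13562478]
```

```bash
python3 -m crank '[[0,0.05,-0.5,0,0,0],[0,0.05,-1,0,0,0],[0,0.05,-1.5,0,0,0],[0,0.05,-2,0,0,0],[0,0.05,-2,0,0,0]]'
python3 - <<'E'
from h import *
s=manip.observe(); print(s['position'],s['ee_rot'],s['force'],s['wrist_torque'],s['finger_gap'])
E
```

```text
time: 9.57
position: [558.6, 37.2, 83.4]
ee_rot: [0.986, -0.169, -0.0, 0.0]
force: [-0.4, -0.5, -0.6]
finger_gap: 27.9
[558.56694616  37.16147207  83.42717664] [ 9.85645098e-01 -1.68829852e-01 -4.43016171e-04  1.61264228e-04] [-0.35470215 -0.49942051 -0.59785507] [-0.00782171  0.05131958  0.00893809] 27.94604093153529
```

```bash
python3 -m crank '[[0.1,0.03,-0.4,0,0,0],[0.1,0.03,-0.8,0,0,0],[0.1,0.03,-1.2,0,0,0],[0.1,0.03,-1.4,0,0,0],[0.1,0.03,-1.4,0,0,0]]'
python3 - <<'E'
from h import *
s,im=shot('wrist','w8'); _,im2=shot('side','s8');print(s['position'],s['ee_rot'],s['force'],s['wrist_torque'],s['finger_gap'])
cv2.imwrite('pics/w8z.png',cv2.resize(im[90:300,260:400,::-1],None,fx=2.8,fy=2.8,interpolation=cv2.INTER_CUBIC))
cv2.imwrite('pics/s8y.png',cv2.resize(im2[225:300,255:330,::-1],None,fx=8,fy=8,interpolation=cv2.INTER_CUBIC))
E
```

```text
time: 9.98
position: [559.1, 37.4, 68.8]
ee_rot: [0.986, -0.169, -0.001, 0.0]
force: [-0.0, -0.2, -0.7]
finger_gap: 27.7
[559.09641189  37.41372142  68.77912384] [ 9.85643481e-01 -1.68836706e-01 -9.71773511e-04  3.89461210e-04] [-0.03243457 -0.20827346 -0.7480243 ] [ 0.00475493  0.05460172 -0.01440901] 27.719897266891255
```

View pics/s8y.png

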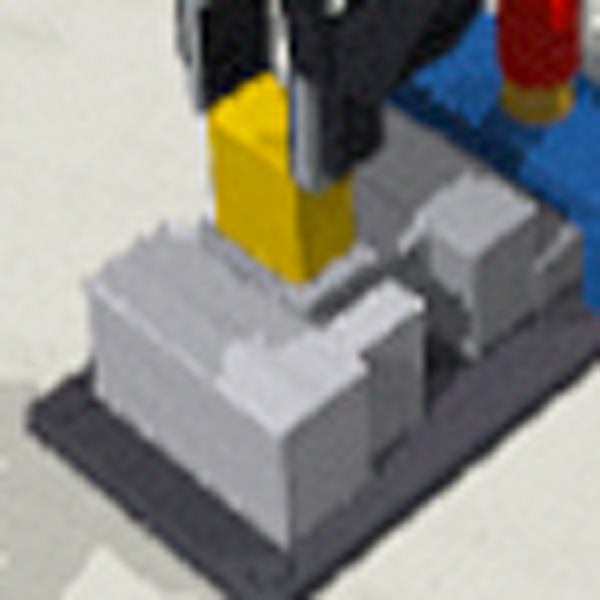

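```bash
python3 -m crank '[[0,0,-0.2,0,0,0],[0,0,-0.4,0,0,0],[0,0,-0.5,0,0,0],[0,0,-0.5,0,0,0]]'
python3 -m crank '[[0,0,-0.2,0,0,0],[0,0,-0.2,0,0,0],[0,0,-0.2,0,0,0]]'
```

```text
time: 10.42
position: [559.4, 37.4, 64.1]
ee_rot: [0.986, -0.169, -0.001, 0.0]
force: [-0.6, 0.5, -0.5]
finger_gap: 27.8
time: 10.67
position: [559.8, 37.4, 62.9]
ee_rot: [0.986, -0.169, -0.0, -0.0]
force: [-1.6, 0.3, 5.3]
finger_gap: 27.7
```

```bash
python3 -m crank '[[0,0,-0.15,0,0,0],[0,0,-0.15,0,0,0],[0,0,-0.15,0,0,0]]'
python3 - <<'E'
from h import *
s,im=shot('wrist','w9'); _,im2=shot('side','s9');print(s['position'],s['ee_rot'],s['force'],s['wrist_torque'],s['finger_gap'])
cv2.imwrite('pics/w9z.png',cv2.resize(im[90:300,260:400,::-1],None,fx=2.8,fy=2.8,interpolation=cv2.INTER_CUBIC))
cv2.imwrite('pics/s9y.png',cv2.resize(im2[225:300,255:330,::-1],None,fx=8,fy=8,interpolation=cv2.INTER_CUBIC))
E
```

```text
time: 10.92
position: [559.8, 37.4, 62.8]
ee_rot: [0.986, -0.169, -0.001, -0.001]
force: [-3.8, 0.7, 11.5]
finger_gap: 27.7
[559.82399844  37.405194    62.7617349 ] [ 9.85614240e-01 -1.69008265e-01 -6.61388976e-04 -5.81270521e-04] [-3.83596772  0.72330365 11.53676227] [0.04423025 0.92658645 0.01805488] 27.74423090239
```

View pics/s9y.png

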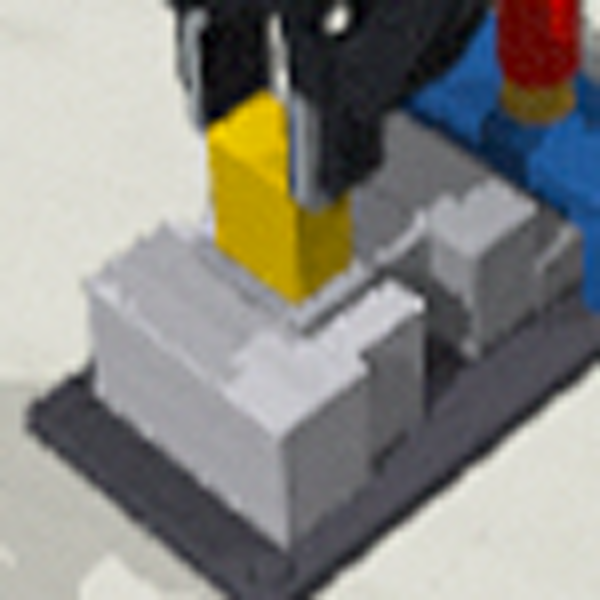

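View pics/w9z.png

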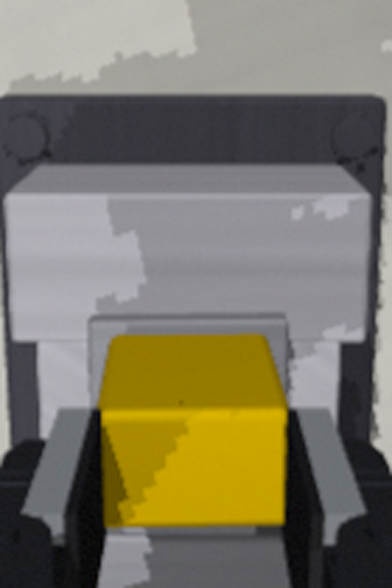

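```bash
python3 -m crank '[[0,0,0,0,0,0],[0,0,0,0,0,0],[0,0,0,0,0,0],[0,0,0,0,0,0]]' 0.2
python3 -m crank '[[0,0,1.5,0,0,0],[0,0,3.5,0,0,0],[0,0,6,0,0,0],[0,0,8,0,0,0],[0,0,8,0,0,0],[0,0,8,0,0,0]]'
python3 - <<'E'
from h import *
s,im=shot('wrist','w10'); _,im2=shot('side','s10');print(s['position'],s['ee_rot'],s['force'],s['finger_gap'])
cv2.imwrite('pics/w10z.png',cv2.resize(im[90:350,240:420,::-1],None,fx=2.3,fy=2.3,interpolation=cv2.INTER_CUBIC))
cv2.imwrite('pics/s10y.png',cv2.resize(im2[205:300,255:350,::-1],None,fx=6,fy=6,interpolation=cv2.INTER_CUBIC))
import json; json.dump({k:list(map(float,s[k])) for k in('position','ee_rot')},open('s10.json','w'))
E
```

```text
time: 11.35
position: [559.7, 37.4, 62.5]
ee_rot: [0.986, -0.169, -0.001, -0.0]
force: [-0.7, 0.3, -0.0]
finger_gap: 51.2
time: 11.85
position: [560.4, 37.6, 143.2]
ee_rot: [0.986, -0.169, 0.0, -0.001]
force: [-0.5, -0.4, -0.2]
finger_gap: 51.5
[560.42385888  37.57973673 143.16896994] [ 9.85636043e-01 -1.68880434e-01  1.94054496e-04 -9.75446325e-04] [-0.47054744 -0.39021061 -0.1799076 ] 51.47166231219561
```

View pics/s10y.png

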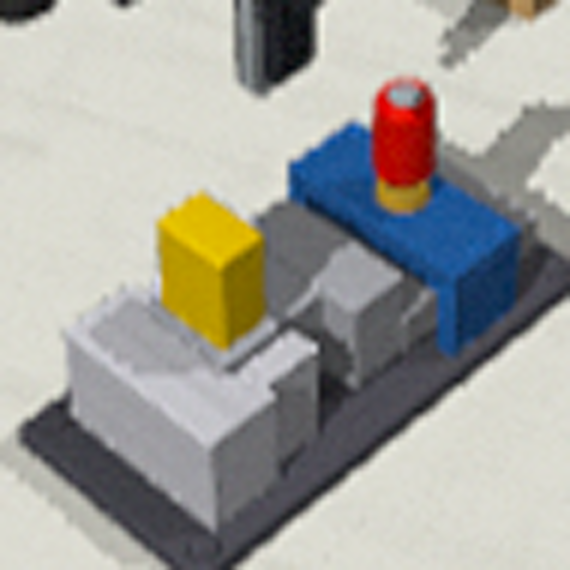

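View pics/w10z.png

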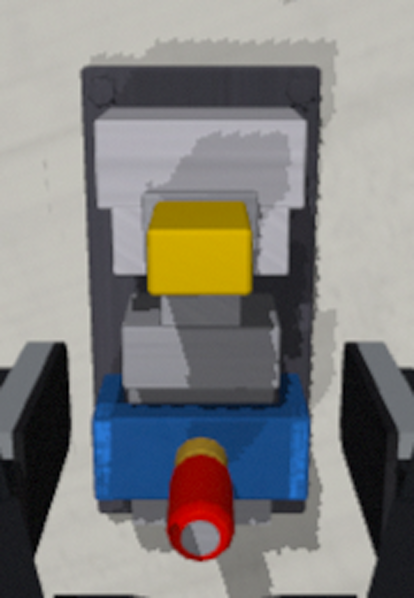

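```bash
python3 - <<'E'
from h import *; import json
s=json.load(open('s10.json'))
k=ray('wrist',(240+200/2.3,90+538/2.3),96,s); print(k, k[:2]-np.array(s['position'])[:2])
print(manip.mark_of('wrist','pin_knob')[:1])
print(rz(-19.19,(545.2,-3.7),[0,-45,96]))
E
```

```text
[529.23973851 -47.18334695  96.        ] [-31.18412037 -84.76308368]
[{'xyz': [525.6, -47.6, 94.0], 'p': 0.62}]
[[530.40841824 -46.19951893  96.        ]]
```

```bash
python3 -m crank '[[-3.06,-8.43,-1,0,0,0],[-3.06,-8.43,-1,0,0,0],[-3.06,-8.43,-1,0,0,0],[-3.06,-8.43,-1,0,0,0],[-3.06,-8.43,-1,0,0,0],[-3.06,-8.43,-1,0,0,0]]' 0.1
python3 - <<'E'
from h import *
s,im=shot('wrist','w11');print(s['position'],s['ee_rot'],s['finger_gap'])
cv2.imwrite('pics/w11z.png',cv2.resize(im[90:350,220:440,::-1],None,fx=2.3,fy=2.3,interpolation=cv2.INTER_CUBIC))
import json; json.dump({k:list(map(float,s[k])) for k in('position','ee_rot')},open('s11.json','w'))
E
```

```text
time: 12.5
position: [528.2, -45.4, 130.5]
ee_rot: [0.986, -0.168, -0.002, -0.0]
force: [-0.5, -0.0, -0.8]
finger_gap: 46.7
[528.169141   -45.41452007 130.53536474] [ 9.85757819e-01 -1.68154507e-01 -2.35569059e-03 -1.84238103e-04] 46.7454440387174
```

View pics/w11z.png

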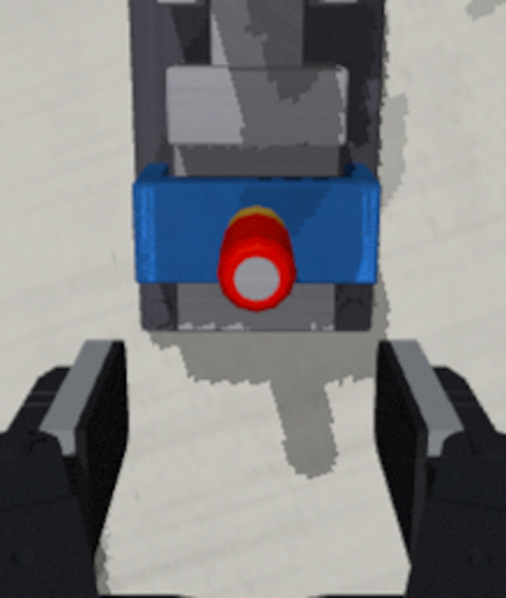

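```bash
python3 - <<'E'
from h import *; import json
s=json.load(open('s11.json'))
k=ray('wrist',(220+257/2.3,90+278/2.3),96,s); print(k, k[:2]-np.array(s['position'])[:2])
E
python3 -m crank '[[0.18,-0.12,-2,0,0,0],[0.18,-0.12,-4,0,0,0],[0.18,-0.12,-6.4,0,0,0],[0.18,-0.12,-6.4,0,0,0],[0.18,-0.12,-6.4,0,0,0],[0.18,-0.12,-6.4,0,0,0]]'
```

```text
[529.69376341 -46.72198257  96.        ] [ 1.52462241 -1.3074625 ]
time: 13.05
position: [531.2, -45.9, 67.5]
ee_rot: [0.986, -0.167, -0.002, -0.0]
force: [-0.1, 0.7, 0.1]
finger_gap: 47.2
```

```bash
python3 -m crank '[[-0.14,-0.08,-0.2,0,0,0],[-0.14,-0.08,-0.2,0,0,0],[-0.14,-0.08,-0.2,0,0,0]]'
python3 - <<'E'
from h import *
s=manip.observe(); 
from scipy.spatial.transform import Rotation as R
print(s['position'],R.from_quat(s['ee_rot']).as_matrix()[:,2])
E
```

```text
time: 13.3
position: [530.4, -46.6, 66.4]
ee_rot: [0.986, -0.167, -0.001, -0.0]
force: [-0.6, -0.1, -0.5]
finger_gap: 46.9
[530.43874545 -46.58989299  66.43762371] [-0.00137155  0.00123915 -0.99999829]
```

```bash
python3 -m crank '[[-0.05,0,-0.1,0,0,0],[-0.05,0,-0.1,0,0,0],[-0.05,0,-0.1,0,0,0],[-0.05,0,-0.1,0,0,0],[-0.05,0,-0.1,0,0,0],[-0.05,0,-0.1,0,0,0],[-0.05,0,-0.1,0,0,0]]' -1
python3 - <<'E'
from h import *
s,im=shot('wrist','w12');print(s['position'],s['force'],s['wrist_torque'],s['finger_gap'])
E
```

```text
time: 13.88
position: [531.1, -46.7, 66.9]
ee_rot: [0.986, -0.167, 0.0, -0.001]
force: [-0.9, 0.7, 7.4]
finger_gap: -0.1
[531.05156548 -46.67430462  66.8535935 ] [-0.89265301  0.74705748  7.42942638] [ 0.06945618  0.35579751 -0.01272505] -0.11323911648415759
```

View pics/w12.png

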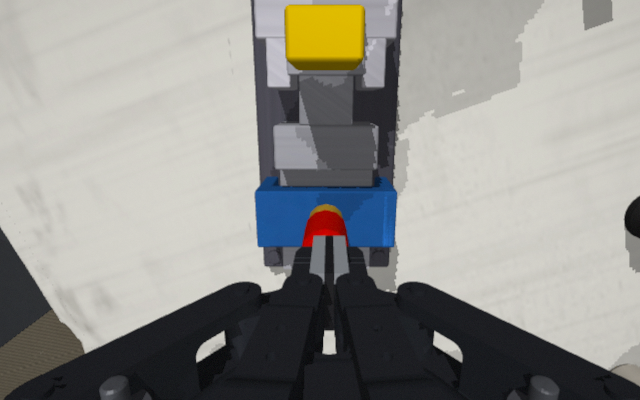

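```bash
python3 - <<'E'
from h import *
_,im2=shot('side','s12');_,im3=shot('scene','c12')
cv2.imwrite('pics/s12y.png',cv2.resize(im2[180:300,255:375,::-1],None,fx=5,fy=5,interpolation=cv2.INTER_CUBIC))
cv2.imwrite('pics/c12y.png',cv2.resize(im3[140:230,240:330,::-1],None,fx=6,fy=6,interpolation=cv2.INTER_CUBIC))
s=manip.observe(); print(s['finger_gap'],proj('wrist',[[529.7,-46.7,96],[529.7,-46.7,62]],s))
E
```

```text
0.4328113152828802 [[325.47389696 254.46684402]
 [326.08769745 227.4783069 ]]
```

View pics/s12y.png

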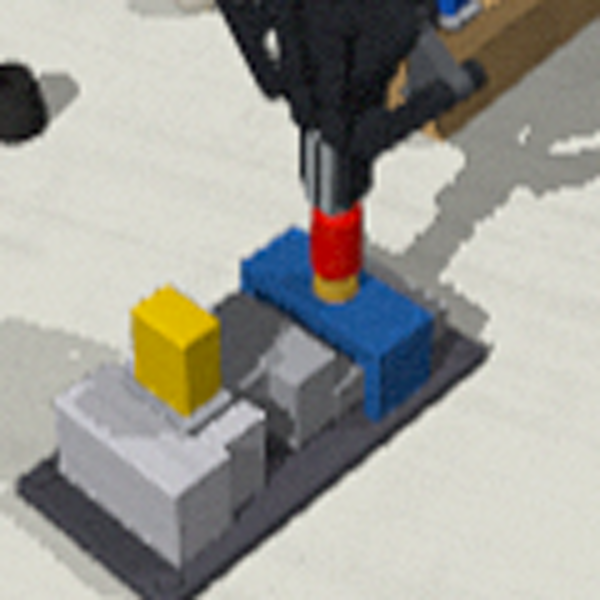

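View pics/c12y.png

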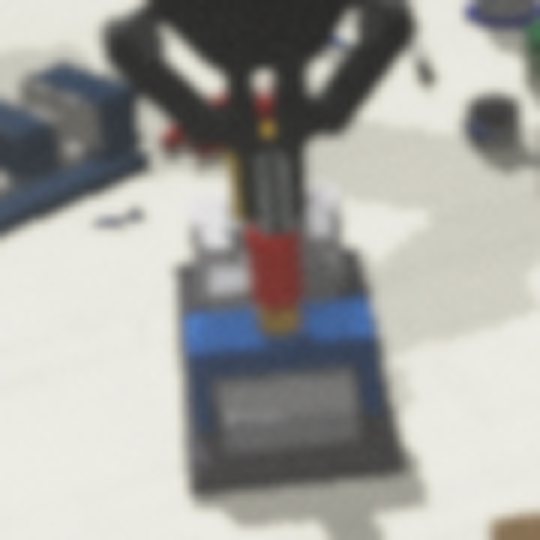

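```bash
python3 -m crank '[[-0.1,0,1.5,0,0,0],[-0.1,0,3,0,0,0],[-0.1,0,3,0,0,0],[-0.1,0,3,0,0,0],[-0.1,0,3,0,0,0],[-0.1,0,3,0,0,0]]' 0.1
python3 -m crank '[[0,0,-1.5,0,0,0],[0,0,-3,0,0,0],[0,0,-4.5,0,0,0],[0,0,-4.5,0,0,0],[0,0,-4.5,0,0,0]]'
python3 - <<'E'
from h import *
s,im2=shot('side','s13');print(s['position'],s['force'],s['finger_gap'])
cv2.imwrite('pics/s13y.png',cv2.resize(im2[180:300,255:375,::-1],None,fx=5,fy=5,interpolation=cv2.INTER_CUBIC))
s,im=shot('wrist','w13')
E
```

```text
time: 14.53
position: [529.3, -46.5, 96.0]
ee_rot: [0.986, -0.167, -0.001, -0.001]
force: [0.4, -0.3, -0.1]
finger_gap: 46.9
time: 14.95
position: [528.1, -46.6, 49.9]
ee_rot: [0.986, -0.167, -0.002, -0.0]
force: [0.0, -0.8, -0.0]
finger_gap: 46.8
[528.09407267 -46.62557425  49.91335993] [ 0.04381484 -0.76817872 -0.00963091] 46.78692247275345
```

View pics/s13y.png

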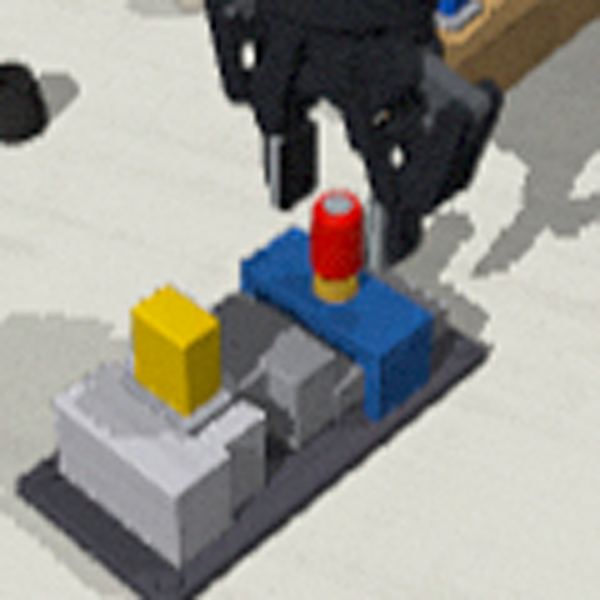

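View pics/w13.png

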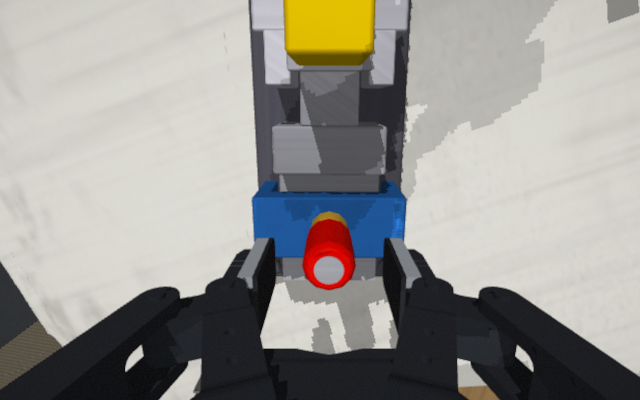

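```bash
python3 -m crank '[[0.16,0,-0.4,0,0,0],[0.16,0,-0.75,0,0,0],[0.16,0,-0.75,0,0,0],[0.16,0,-0.75,0,0,0]]'
python3 -m crank '[[0,0,0,0,0,0],[0,0,0,0,0,0],[0,0,0,0,0,0],[0,0,0,0,0,0],[0,0,0,0,0,0],[0,0,0,0,0,0]]' -1
python3 - <<'E'
from h import *
s,im2=shot('side','s14');print(s['position'],s['force'],s['wrist_torque'],s['finger_gap'])
cv2.imwrite('pics/s14y.png',cv2.resize(im2[180:300,255:375,::-1],None,fx=5,fy=5,interpolation=cv2.INTER_CUBIC))
E
```

```text
time: 15.38
position: [531.2, -46.7, 43.8]
ee_rot: [0.986, -0.167, -0.0, -0.001]
force: [-0.9, 0.1, 0.7]
finger_gap: 46.8
time: 15.88
position: [529.4, -46.0, 44.2]
ee_rot: [0.986, -0.167, -0.002, -0.001]
force: [-5.0, 1.8, 6.8]
finger_gap: 19.9
[529.40365929 -46.0178018   44.2123379 ] [-5.03568751  1.81889589  6.83379979] [0.32421591 1.08332979 0.00233786] 19.852802695005053
```

View pics/s14y.png

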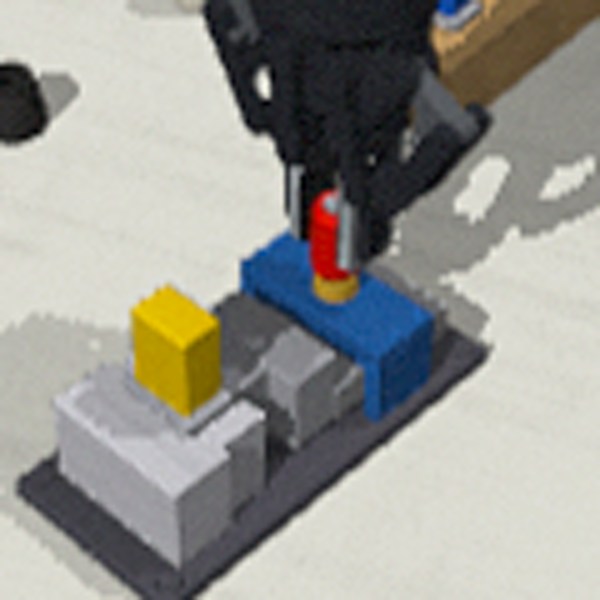

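```bash
python3 -m crank '[[0,0,0.3,0,0,0],[0,0,0.6,0,0,0],[0,0,0.9,0,0,0],[0,0,1.2,0,0,0],[0,0,1.5,0,0,0],[0,0,1.7,0,0,0],[0,0,1.9,0,0,0],[0,0,2.0,0,0,0],[0,0,2.0,0,0,0]]'
python3 - <<'E'
from h import *
s,im2=shot('side','s15');print(s['position'],s['force'],s['wrist_torque'],s['finger_gap'])
cv2.imwrite('pics/s15y.png',cv2.resize(im2[180:300,255:375,::-1],None,fx=5,fy=5,interpolation=cv2.INTER_CUBIC))
E
```

```text
time: 16.68
position: [528.9, -46.0, 62.5]
ee_rot: [0.986, -0.167, -0.003, -0.001]
force: [6.2, -1.7, -23.2]
finger_gap: 19.6
[528.90204855 -46.008073    62.52934261] [  6.23770215  -1.6855966  -23.24984724] [-0.36544792 -1.44221671 -0.02012498] 19.621890979452065
```

View pics/s15y.png

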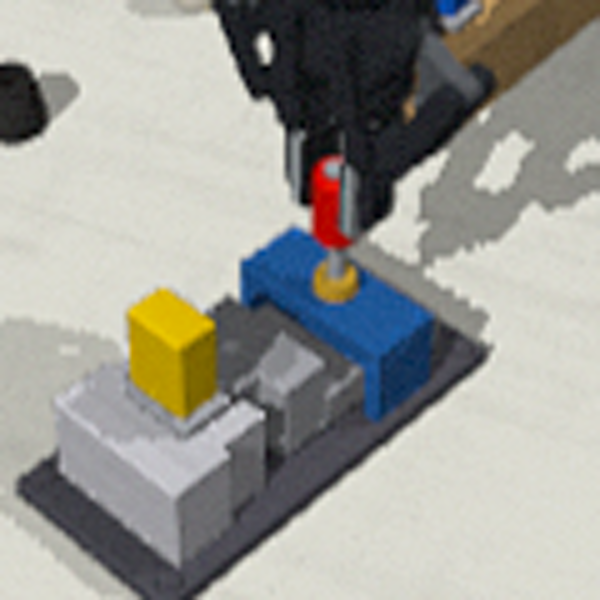

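```bash
python3 -m crank '[[0,0,0.2,0,0,0],[0,0,0.2,0,0,0],[0,0,0.2,0,0,0],[0,0,0.2,0,0,0],[0,0,0.2,0,0,0],[0,0,0.2,0,0,0]]'
python3 - <<'E'
from h import *
s,im2=shot('side','s16');print(s['position'],s['force'],s['wrist_torque'],s['finger_gap'])
cv2.imwrite('pics/s16y.png',cv2.resize(im2[210:300,250:340,::-1],None,fx=6.5,fy=6.5,interpolation=cv2.INTER_CUBIC))
s,im=shot('wrist','w16')
shot('scene','c16'); print(manip.observe()['time'])
for l in ['carriage','index_pin','pin_knob','gauge_yellow','gauge_blue']:
    print(l,[(np.round(a['xyz'],1).tolist(),round(a['p'],2)) for a in manip.mark_of('side',l)[:2]])
E
```

```text
time: 17.23
position: [528.9, -46.1, 62.6]
ee_rot: [0.986, -0.167, -0.002, 0.0]
force: [7.4, -1.0, -26.3]
finger_gap: 19.6
[528.893327   -46.05304432  62.59036613] [  7.44626383  -0.97062527 -26.33501387] [-0.34181878 -1.78745097 -0.02517957] 19.555245859588315
17.3833Traceback (most recent call last):
  File "<stdin>", line 7, in <module>
ValueError: it knows: block_battery, gauge_blue, gauge_yellow, heat_sink, jig, jig_mouth, loupe, paste_jar, pin_knob, rack
```

View pics/s16y.png

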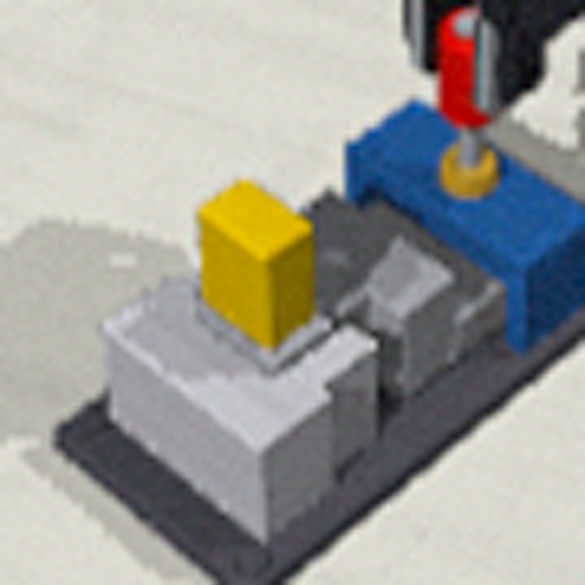

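View pics/w16.png

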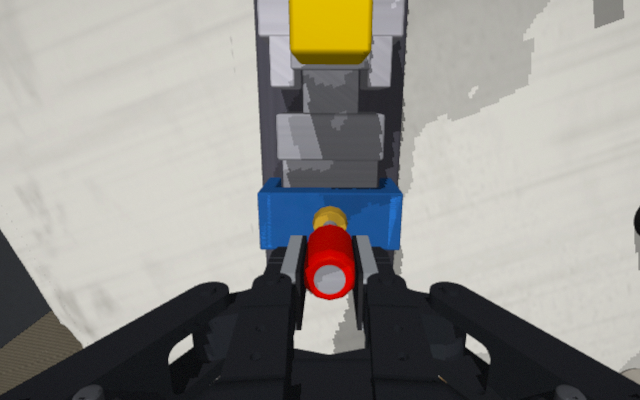

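View pics/c16.png

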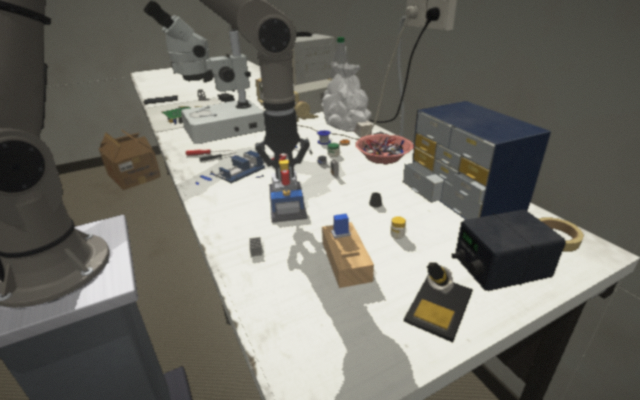

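```bash
python3 - <<'E'
from workcell import manip
print(manip.sign_off()); s=manip.observe(); print(s['time'],s['position'],s['force'],s['finger_gap'])
E
```

```text
the job is handed in; nothing more can be done
None
the job is handed in; nothing more can be done
```

The job is done and handed in at about 17.4 s: the jig is set on the 6 mm yellow gauge, and the gripper is still holding the red knob up.

- **Gauge:** I took the yellow gauge from the rack and lowered its blade into the gap. The shoulder met the jaws at the expected height, with 11.5 N of downward push, and I let go. The side picture taken after the knob was up still shows the shoulder on the jaws.
- **Knob:** The tool rose 18.3 mm and the pull settled at about 26 N, with the fingers still gripping at about 20 mm. The spring gives only about 10 N there, so the pin is against its stop.
- **Carriage:** The last side and wrist pictures show that it has slid forward against the blade. I judged this from the pictures only, because there is no reading of the carriage's position.
- **Other things on the bench:** The blue gauge is still in its slot, and the bystanders visible in the last scene picture look unmoved.

**Failed or disagreed:**
- **First knob grasp missed:** the fingers closed on top of the knob and pressed on it lightly (about 7 N). By the pictures, the fingertips sit about 30 mm behind the reported TCP. I lifted, went about 23 mm lower and gripped it properly.
- **Gauge height in the gripper:** fitting the wrist picture put the gauge about 5 mm lower than the grasp implied. The contact height when it seated agreed with the grasp.
- **Final network check:** it stopped with an error because "carriage" is not a name the networks know, so I relied on the pictures and forces above.

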